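# Open the lamp house inspection door to its mark

### The job

Take the blue slotted key from its wooden stand and, with its blade in the slot of the clip on the lamp house, turn the clip anticlockwise (seen from above) until its tongue is well clear of the inspection door (do not turn the clip with the fingers), then stand the key upright in its hole again and let it go. Then raise the door by its bar handle until the door lies parallel with the red pointer beside it, and finish while still holding it there with the gripper, as it falls shut when let go. Do not shift the pointer or disturb the other things on the bench.

Things in the scene. Friction and masses are not known exactly. Their poses are not given: they have to be found in the camera images.
- lamphouse: white enamelled microscope lamp house, a box 210 (x) by 170 (y) by 100 mm tall fixed to the bench; origin under the box, 110 mm behind its front face; its x axis points from the clip end (front) to the hinge end (back), y to its left, z up. Dark door on top, slotted clip on the front shoulder at x -79 mm, y 0; angle scale and red pointer along its right (-y) side, rising up to about 145 mm above the box top
- door_hinge (a point): point on the door's hinge line, middle of the door: lamp house x +85 mm, y 0, z 100 mm; the hinge line is along the lamp house's y axis
- door_handle (a point): middle of the door's round steel bar handle: bar 12 mm thick, along the lamp house's y axis, 90 mm long with 70 mm clear between its two 10 mm posts; bar centre 105 mm from the hinge line towards the clip and 46 mm above it when shut (40 mm above the door's upper face). Turns with the door
- door (a joint): door angle in rad: 0 shut (flat), grows as the free (clip) edge rises, to 1.5. Dark panel 140 (from hinge to free edge) by 150 by 6 mm, about 0.3 to 0.55 kg, nearly frictionless: falls shut unless held. While the clip's tongue is over its edge it cannot open
- mark (a joint): angle of the red pointer in rad, on the same hinge line and zero as the door: the door is parallel with the pointer when both read the same. Between 0.6 and 1.0; stiff, stays where it is
- mark_tip (a point): free end of the red pointer, a 7 mm rod 145 mm long from the hinge line, 102 mm to the right (-y) of the middle of the door
- clip (a joint): clip angle in rad: 0 with the tongue pointing squarely over the door, grows anticlockwise seen from above, stop at 1.4; starts between 0 and 0.3. The tongue (34 mm from the axis, 10 mm wide) is clear of the door from 0.86 up. Light friction (0.02 N m), stays where left
- clip_slot (a point): middle of the bottom of the slot in the clip's brass head, on its upright turning axis, 113 mm above the bench. Slot 7 mm wide, 9 mm deep, 23 mm long and open at both ends, running along the clip's x axis (along the tongue; it turns with the clip)
- key: slotted key, loose, upright, about 80 g, standing in the stand's hole; origin at the blade's tip. Upwards from the tip: blade 18 mm (x) by 3 mm (y) by 16 mm high, round shaft 12 mm to 38 mm, steel collar 36 mm across from 38 to 43 mm, flat blue handle 34 (x) by 16 (y) mm from 43 to 89 mm
- key_tip (a point): middle of the key's blade tip (the key's origin); the blade's width is along its x axis
- stand: wooden block 64 by 64 by 41 mm tall, heavy, fixed; origin under its centre; an upright hole of 24 mm through its middle, in which the key hangs by its collar on the top face (tip then 3 mm above the bench)
- stand_hole (a point): centre of the hole's mouth, on the stand's top face, 41 mm above the bench
- jar: closed amber jar, upright, 52 mm across, 65 mm tall; origin under its centre; bystander
- objective: microscope objective standing upright, 30 mm across, 50 mm tall, steel with a red ring; origin under its centre; bystander
- dust_cap: round black dust cap, 42 mm across, 10 mm tall; origin under its centre; bystander
- eyepiece: black and steel eyepiece standing upright, 38 mm across, 52 mm tall; origin under its centre; bystander
- dish: shallow glass dish, 90 mm across, 15 mm tall; origin under its centre; bystander

How it is judged:
On the way, in this order (a step that is already met when the one before it is completed fails the run):
1. the key's blade is in the slot of the clip, the clip still over the door (horizontal distance between key_tip and clip_slot below 0.006 m and z of key_tip in the frame of clip_slot between -0.004 and 0.005 m and angle between the x axis of key_tip and the x axis of clip_slot, either way round below 0.4 rad and value of joint clip below 0.5 rad), for 0.05 s.
2. the clip is turned clear of the door with the key still in its slot (horizontal distance between key_tip and clip_slot below 0.006 m and z of key_tip in the frame of clip_slot between -0.004 and 0.005 m and value of joint clip above 0.88 rad), for 0.05 s.
3. the key stands upright in its hole again, let go (horizontal distance between key_tip and stand_hole below 0.009 m and angle between key's own z axis and vertical below 0.12 rad and z of key_tip in the frame of stand_hole below -0.031 m and contact force between the fingers and key below 0.1 N), for 0.1 s.
4. the gripper holds the door parallel with the red pointer (angle between the x axis of door_handle and the x axis of mark_tip, either way round below 0.08 rad and contact force between the fingers and door above 0.5 N), for 0.2 s.
At the end, for the whole second after the job is handed in: The door is held still by the gripper's fingers within 0.08 rad (about 4.5 degrees) of parallel with the red pointer, the clip is turned clear (0.86 rad or more), the key stands upright, let go, down in its stand's hole, and the pointer has not been shifted (all of step 3 and all of step 4 and value of joint door above 0.5 rad and velocity of joint door between -0.05 and 0.05 rad/s and value of joint clip above 0.86 rad and linear speed of key below 0.03 m/s and distance of mark_tip from where it was at the start of the episode below 0.008 m); the arm keeps its last pose, push and grip.
It fails at once if the fingers push the clip (more than 2 N) (contact force between the fingers and clip above 2 N).
It fails at once if the red pointer is shifted by more than 8 mm (distance of mark_tip from where it was at the start of the episode above 0.008 m).
It fails at once if another thing on the bench is moved by more than 30 mm (distance of any of jar, objective, dust_cap, eyepiece, dish from where it was at the start of the episode above 0.03 m).
It also fails if it takes over 61 s, if anything falls off the work surface, if the arm or the gripper's body presses on something with over 40 N, if the wrist force passes 120 N, or if a joint passes its speed limit or range.

### The arm

A 6-joint arm with a two-finger parallel gripper is mounted at the origin on the work surface. World frame = base frame: x ahead of the robot, y to its left, z up, the work surface at z = 0. Lengths are in m, angles in rad, forces in N, time in s.
With the tool pointing down it reaches from about 0.35 to 0.975 m from the base axis. Payload 7.1 kg.
Tool frame: the origin (TCP) lies between the finger pads; the fingertips stand 11 mm ahead of it and the grasp point (between the pads) lies 8 mm behind it; x points along the fingers, z is the direction in which the jaws open and shut, and the axes are right-handed (so a half turn about x gives the same grasp; the last joint's range is limited). The gripper opens to 88 mm and grips with 3 to 60 N. Pads are 20 mm wide; open, the fingers measure 115 mm over their backs; the gripper's body (75 mm by 178 mm) begins 61 mm behind the grasp point.
Start: joints at [-1.152, 0.423, 1.63, -0, 1.089, -0.019], TCP at [0.265, -0.566, 0.234] pointing down, gripper open.
Joint ranges: [-3, 3], [-0.9, 2.11], [0.09, 2.58], [-1.31, 4.45], [0.11, 2.69], [-2.54, 2.54]. Speed limits (rad/s): [2.39, 2.39, 3.01, 3.14, 3.14, 3.14].

### API

Orientations are given as [roll, pitch, yaw] about the fixed x, y, z axes, in that order (R = Rz(yaw) Ry(pitch) Rx(roll)).
In Python, from cell import manip, get_image, order, models gives the robot as it stands. The module is installed in compiled form; this text tells all that it offers.
- The arm moves only by the shell command python3 -m jog 'ROWS' [FORCE]. ROWS is JSON, a list of rows, each a list of 3 entries, a list of its own where there are three numbers: the shift along the tool's x, y, z in m, then the turn, a rotation vector about the tool's x, y, z in rad, then the opening, from 0 (shut) to 1 (fully open). A call has 1 to 10 rows; each row is the pose to reach, as a shift and turn from the pose commanded when the call began, along the tool's axes at that moment; what a row does not reach only later rows make up. A row lasts 1/12 s, in which the tool goes at most 41.7 mm and 7.16 degrees, less where a joint would pass 70% of its speed; a pose out of reach is approached as far as the arm can. A call with a gripper value outside its range is refused whole. The fingers move at their own pace and stop on an object; FORCE is the grip in N (left out, the last holds). Time passes only in rows, so rows that repeat a pose let the fingers close. It gives the time, the measured TCP pose, the force and the opening at its end, in the units of the state.
- manip.sense(): the state, without advancing time (a new reading comes with each control period).
- get_image(name): name is "scene" or "top" or "wrist"; returns a dict with "frame" (420x560x3 uint8, red, green, blue), "range_z" (420x560 float32, m along the optical axis (not along the pixel's ray), 0 where there is no reading), "fx", "fy", "cx", "cy" (pixels), "R" (3x3) and "t" (3): a world point X has camera coordinates R X + t; the wrist camera has in their place "mount" (4x4, takes a point from camera to tool coordinates, whose origin is the TCP and whose axes are the tool frame's). Camera axes: x right, y down, z forward; pixel columns grow to the right and rows downward; lengths in m; the calibration is good to about 2 mm. A picture is of the moment at which its call begins: read the wrist's pose just before it.
- order.close_job(): hands the job in, once; it reports no verdict.
Trained networks look in the newest picture that a camera, given by its name, has taken for a name from the list of things; names that differ only in an ending like _2 or _b are one class to them, and where a whole thing is asked for, a point or a joint stands for the part that bears it (a point fixed in the world has none). Each returns a list of dicts, best first, with "conf" (0 to 1); they miss things now and then, are a little off and sometimes report something else, mostly with a low value. They report only what shows in the picture. A call takes as long as a camera call.
- models.boxes_of(camera, query): "rect" ([left, top, right, bottom] in pixels, round what is visible of it).
The state is a dict: "t": time; "joint_pos": joint angles; "joint_vel": joint speeds; "tau": joint torques, N m; "position": TCP position; "tool_rot": TCP orientation; "contact_force": force on the tool from outside, world axes, zero at the start; "wrist_torque": the same for the moment, N m; "opening": finger opening in m.
Only numpy, scipy, OpenCV 4.12 (cv2) and the standard library are available. Lean on these libraries where they do the work, as an engineer would, in place of code of your own. Each camera call takes 0.05 s, during which the arm holds its last target.

## Working session

There is one attempt and no reset: what is moved stays moved. The work goes in short steps, Python scripts to look and compute and a shell command to move; the robot and the scene stay as the last step left them, time stands still between calls to the robot, and variables do not carry over. Pictures are saved under pics/ and viewed, and the job is handed in when it is done.

```bash
mkdir -p pics
cat > h.py <<'E'
import numpy as np, cv2
from cell import manip, get_image, order, models
from scipy.spatial.transform import Rotation as Ro
def snap(n,fn):
    s=manip.sense(); d=get_image(n); cv2.imwrite('pics/'+fn,cv2.cvtColor(d['frame'],cv2.COLOR_RGB2BGR)); 
    np.savez('pics/'+fn[:-4]+'.npz',pos=s['position'],rot=s['tool_rot'],**{k:v for k,v in d.items()})
    return s,d
def T(s):
    M=np.eye(4); M[:3,:3]=Ro.from_euler('xyz',s['tool_rot']).as_matrix(); M[:3,3]=s['position']; return M
def cloud(d,s=None):
    z=d['range_z']; v,u=np.mgrid[:z.shape[0],:z.shape[1]]
    P=np.stack([(u-d['cx'])/d['fx']*z,(v-d['cy'])/d['fy']*z,z],-1)
    if 'R' in d: W=(P-d['t'])@d['R']
    else:
        M=T(s)@d['mount']; W=P@M[:3,:3].T+M[:3,3]
    W[z==0]=np.nan
    return W
E
python3 - <<'E'
from h import *
print(manip.sense())
for n in('scene','top'):
    s,d=snap(n,n+'0.png'); W=cloud(d,s)
    for q in['lamphouse','clip','key','stand','door_handle','mark','jar','objective','dust_cap','eyepiece','dish']:
        for b in models.boxes_of(n,q)[:2]:
            l,t,r,bb=b['rect']; c=W[int((t+bb)/2),int((l+r)/2)]
            print(n,q,round(b['conf'],2),np.round(b['rect']),np.round(c,3))
E
```

```text
{'t': 0.0, 'joint_pos': array([-1.15201375e+00,  4.23799895e-01,  1.63066588e+00, -2.52376420e-06,
        1.08861592e+00, -1.89836880e-02]), 'joint_vel': array([-8.29849864e-04, -3.40370812e-04, -1.26005099e-04, -9.78727770e-04,
       -8.04697116e-04, -5.59980398e-05]), 'tau': array([-2.58136271e-03, -5.44633663e+01, -2.73674279e+01,  6.41090563e-02,
        2.26555875e-02, -1.07128430e-04]), 'position': array([ 0.26476479, -0.56556388,  0.23293673]), 'tool_rot': array([3.12410944, 1.56930728, 1.99108055]), 'contact_force': array([-0.57006986, -0.13033594,  0.37083865]), 'wrist_torque': array([-0.01402752, -0.01521   ,  0.00097194]), 'opening': 0.08781676289582364}
scene lamphouse 0.89 [190. 163. 309. 290.] [ 0.598 -0.026  0.102]
scene lamphouse 0.6 [327. 302. 364. 352.] [0.624 0.278 0.041]
scene clip 0.23 [327. 305. 369. 349.] [0.621 0.281 0.039]
scene key 0.82 [339. 298. 353. 328.] [0.619 0.273 0.076]
scene stand 0.81 [325. 305. 368. 349.] [0.623 0.28  0.042]
scene door_handle 0.95 [209. 192. 296. 255.] [ 0.589 -0.026  0.104]
scene mark 0.7 [328. 302. 366. 349.] [0.623 0.28  0.04
[... 749 characters left out ...]
. 418. 287.] [ 0.358 -0.351  0.003]
top door_handle 0.65 [268. 164. 327. 219.] [ 0.584 -0.032  0.105]
top mark 0.42 [322. 156. 336. 189.] [ 0.667 -0.133  0.001]
top jar 0.69 [202. 225. 224. 245.] [0.459 0.208 0.067]
top objective 0.66 [159. 200. 172. 210.] [0.545 0.361 0.045]
top objective 0.37 [270. 162. 330. 217.] [ 0.589 -0.038  0.107]
top dust_cap 0.42 [159. 247. 166. 261.] [0.403 0.371 0.01 ]
top dust_cap 0.15 [326. 158. 340. 185.] [ 0.619 -0.121  0.204]
top eyepiece 0.48 [402. 231. 422. 245.] [ 0.465 -0.369  0.052]
top eyepiece 0.4 [183. 173. 209. 198.] [0.598 0.261 0.089]
top dish 0.69 [386. 263. 415. 289.] [ 0.352 -0.347  0.005]
top dish 0.34 [192. 179. 205. 193.] [0.596 0.255 0.086]
```

View pics/scene0.png

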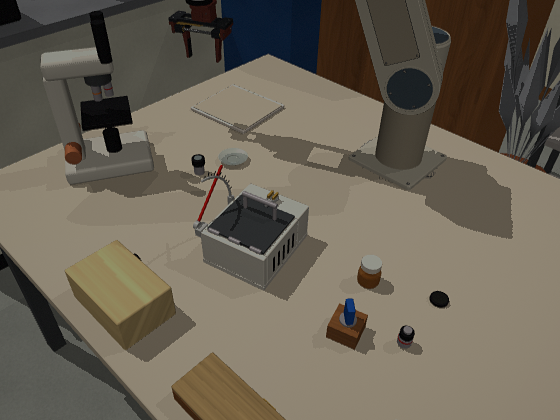

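View pics/top0.png

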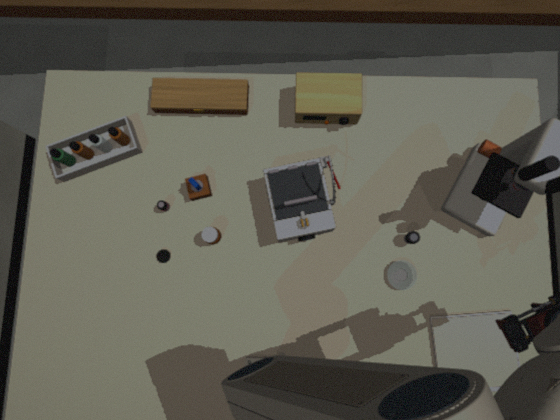

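The scene view shows the key upright in its stand at (350,310), the lamp house at (250,235), and the red pointer at (210,195). The top view shows the clip at (305,221) and the key at (195,186). Next I'll work out the tool axes and the wrist camera mount.

```bash
cat >> h.py <<'E'
def plan(p,zdir=None,xdir=(0,0,-1)):
    """shift+turn in tool frame from present measured pose to TCP p, jaws along zdir"""
    M=T(manip.sense()); R=M[:3,:3]
    sh=R.T@(np.array(p)-M[:3,3])
    x=np.array(xdir,float); x/=np.linalg.norm(x)
    if zdir is None: zdir=R[:,2]
    best=None
    for sg in(1,-1):
        z=sg*np.array(zdir,float); z-=x*(x@z); z/=np.linalg.norm(z)
        G=np.column_stack([x,np.cross(z,x),z]); rv=Ro.from_matrix(R.T@G).as_rotvec()
        print('shift',np.round(sh,4),'turn',np.round(rv,4),'deg',round(np.degrees(np.linalg.norm(rv)),1))
E
python3 - <<'E'
from h import *
s,d=snap('wrist','w0.png'); print(np.round(d['mount'],3),d['fx'],d['cx'],d['cy']); print(np.round(T(s),3))
plan([0.42,-0.04,0.33],[0,1,0])
E
```

```text
[[-0.001 -0.26   0.966 -0.152]
 [-0.    -0.966 -0.26   0.071]
 [ 1.    -0.     0.001  0.001]
 [ 0.     0.     0.     1.   ]] 302.56550301020275 280.9847729186403 208.17262079534672
[[-0.     0.906  0.424  0.265]
 [-0.     0.424 -0.906 -0.566]
 [-1.    -0.     0.     0.234]
 [ 0.     0.     0.     1.   ]]
shift [-0.0963  0.3634 -0.4107] turn [-2.7038 -0.      0.    ] deg 154.9
shift [-0.0963  0.3634 -0.4107] turn [0.4378 0.     0.    ] deg 25.1
```

View pics/w0.png

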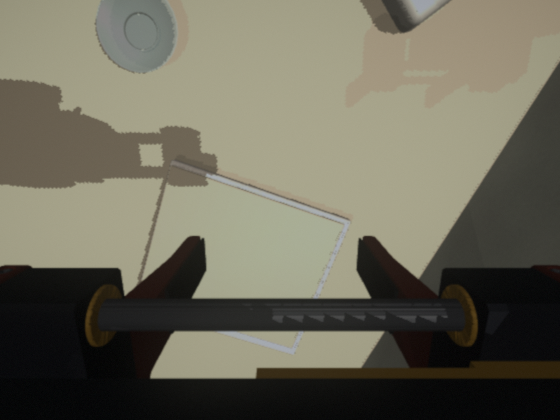

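```bash
python3 -m jog '[[[-0.08,0.1,-0.1],[0.1,0,0],1],[[-0.08,0.36,-0.41],[0.438,0,0],1],[[-0.08,0.36,-0.41],[0.438,0,0],1],[[-0.08,0.36,-0.41],[0.438,0,0],1],[[-0.08,0.36,-0.41],[0.438,0,0],1],[[-0.08,0.36,-0.41],[0.438,0,0],1],[[-0.08,0.36,-0.41],[0.438,0,0],1],[[-0.08,0.36,-0.41],[0.438,0,0],1],[[-0.08,0.36,-0.41],[0.438,0,0],1],[[-0.08,0.36,-0.41],[0.438,0,0],1]]'
python3 - <<'E'
from h import *
plan([0.43,-0.045,0.31],[0,1,0])
E
```

```text
t: 2.08
position: [0.3796, -0.1719, 0.2982]
tool_rot: [1.158, 1.57, -0.414]
contact_force: [-0.4, 0.2, 0.1]
opening: 0.0874
shift [-0.0118  0.0503 -0.127 ] turn [ 3.1408e+00 -1.2000e-03 -5.0000e-04] deg 180.0
shift [-0.0118  0.0503 -0.127 ] turn [-0.0008  0.0003 -0.0008] deg 0.1
```

```bash
python3 -m jog '[[[-0.01,0.04,-0.04],[0,0,0],1],[[-0.01,0.05,-0.127],[0,0,0],1],[[-0.01,0.05,-0.127],[0,0,0],1],[[-0.01,0.05,-0.127],[0,0,0],1],[[-0.01,0.05,-0.127],[0,0,0],1],[[-0.01,0.05,-0.127],[0,0,0],1]]'
python3 - <<'E'
from h import *
s,d=snap('wrist','w1.png');W=cloud(d,s)
print(models.boxes_of('wrist','clip')[:2],models.boxes_of('wrist','mark')[:2],models.boxes_of('wrist','door_handle')[:1])
print(s['position'])
E
```

```text
t: 2.58
position: [0.4297, -0.0461, 0.3078]
tool_rot: [0.489, 1.57, -1.08]
contact_force: [-0.5, -0.6, -0.3]
opening: 0.0877
[{'rect': [272.0, 105.1, 299.9, 146.8], 'conf': 0.71}] [{'rect': [388.7, 0.0, 409.3, 31.2], 'conf': 0.88}] [{'rect': [184.3, 1.3, 350.6, 128.4], 'conf': 0.89}]
[ 0.42970334 -0.04610805  0.30777555]
```

View pics/w1.png

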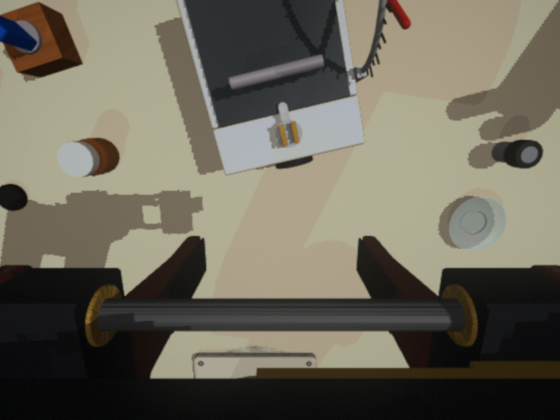

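Run:
```python
import cv2,numpy as np
im=cv2.imread('pics/w1.png'); c=im[90:180,200:380]; 
cv2.imwrite('pics/w1c.png',cv2.resize(c,None,fx=4.4,fy=4.4,interpolation=cv2.INTER_CUBIC))
```

```text
(no output)
```

View pics/w1c.png

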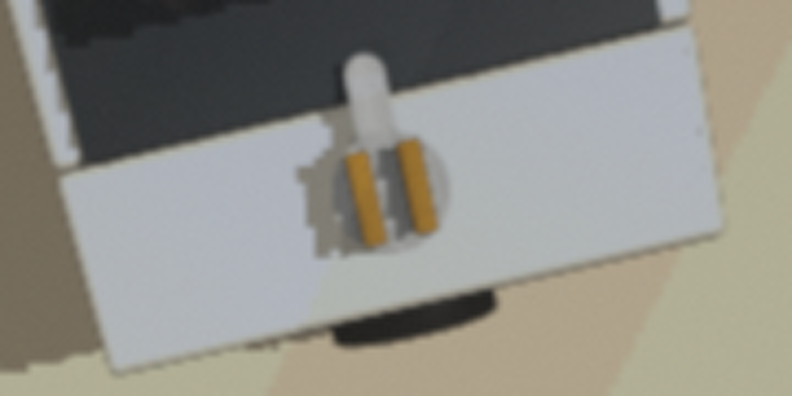

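```bash
cat >> h.py <<'E'
def ray(d,pos_rot,u,v,z):
    """intersect pixel(s) with plane z"""
    u=np.atleast_1d(u);v=np.atleast_1d(v)
    r=np.stack([(u-d['cx'])/d['fx'],(v-d['cy'])/d['fy'],np.ones(len(u))],-1)
    if 'mount' in d:
        M=T(pos_rot)@d['mount']; o=M[:3,3]; r=r@M[:3,:3].T
    else: o=-d['R'].T@d['t']; r=r@d['R']
    return o+r*((z-o[2])/r[:,2])[:,None]
def load(fn):
    f=np.load('pics/'+fn); d={k:f[k] for k in f.files}; return {'position':d['pos'],'tool_rot':d['rot']},d
def axisang(P):
    c=P.mean(0); e,V=np.linalg.eigh(np.cov((P-c)[:,:2].T)); a=V[:,1]; return c,np.degrees(np.arctan(a[1]/a[0])),np.sqrt(e)
def clipfit(s,d,z=0.122,win=None):
    hsv=cv2.cvtColor(d['frame'],cv2.COLOR_RGB2HSV); m=cv2.inRange(hsv,(10,120,100),(28,255,255))
    if win: 
        k=np.zeros_like(m); k[win[1]:win[3],win[0]:win[2]]=1; m=m*k
    n,L,st,ce=cv2.connectedComponentsWithStats(m); W=cloud(d,s); out=[]
    for i in range(1,n):
        if st[i,4]>25:
            v,u=np.nonzero(L==i); P=ray(d,s,u.astype(float),v.astype(float),z); c,a,e=axisang(P)
            print('brass',st[i],np.round(c,4),'ang',round(a,1),e.round(4),'depth z',np.nanmedian(W[v,u,2]).round(4)); out.append((c,a))
    return out
E
python3 - <<'E'
from h import *
s,d=load('w1.npz'); o=clipfit(s,d,win=(250,90,320,160))
W=cloud(d,s)
# white top corners
pts=np.array([(61,175),(692,22),(722,235),(115,372)])/4.4+[200,90]
P=ray(d,s,pts[:,0],pts[:,1],0.1); print(P.round(4)); 
for a,b in((0,1),(3,2),(0,3),(1,2)): v=P[b]-P[a]; print(np.linalg.norm(v).round(4),np.degrees(np.arctan2(v[1],v[0])).round(1))
z=W[...,2]; m=(abs(z-0.1)<.006); print(m.sum(),np.nanmedian(z[160:165,240:270]))
b=models.boxes_of
print(W[38,30],W[60,50],W[40,15])
E
```

```text
brass [291 122   8  21  97] [ 0.4952 -0.0613  0.122 ] ang 12.9 [0.0015 0.0062] depth z 0.1226
brass [279 125   8  21  95] [ 0.4924 -0.0487  0.122 ] ang 13.0 [0.0015 0.0061] depth z 0.1226
[[ 0.4971  0.0302  0.1   ]
 [ 0.5352 -0.1322  0.1   ]
 [ 0.4822 -0.1437  0.1   ]
 [ 0.4454  0.0184  0.1   ]]
0.1668 -76.8
0.1662 -77.2
0.0531 -167.2
0.0542 -167.7
10943 0.10074796131756489
[0.6026564  0.25400335 0.0559918 ] [0.58131719 0.24465672 0.04182527] [0.59531655 0.25604061 0.07674492]
```

```bash
python3 -m jog '[[[0.01,0.02,-0.04],[0,0,0],1],[[0.02,0.06,-0.16],[0,0,0],1],[[0.02,0.06,-0.16],[0,0,0],1],[[0.02,0.06,-0.16],[0,0,0],1],[[0.05,0.1,-0.295],[0,0,0],1],[[0.05,0.1,-0.295],[0,0,0],1],[[0.05,0.1,-0.295],[0,0,0],1],[[0.05,0.1,-0.295],[0,0,0],1],[[0.05,0.1,-0.295],[0,0,0],1],[[0.05,0.1,-0.295],[0,0,0],1]]'
python3 - <<'E'
from h import *
s,d=snap('wrist','w2.png');W=cloud(d,s); print(s['position'],s['joint_pos'])
print(models.boxes_of('wrist','key')[:2],models.boxes_of('wrist','stand')[:2])
E
```

```text
t: 3.62
position: [0.5299, 0.2479, 0.2568]
tool_rot: [-1.017, 1.569, -2.588]
contact_force: [-0.2, -0.6, -0.2]
opening: 0.0883
[0.52988616 0.24789317 0.25676313] [ 4.17351294e-01  3.39648226e-01  1.69919436e+00 -2.58220110e-04
  1.10442752e+00  1.98805436e+00]
[{'rect': [240.6, 106.6, 276.8, 140.2], 'conf': 0.78}] [{'rect': [225.0, 88.7, 291.9, 156.6], 'conf': 0.97}]
```

View pics/w2.png

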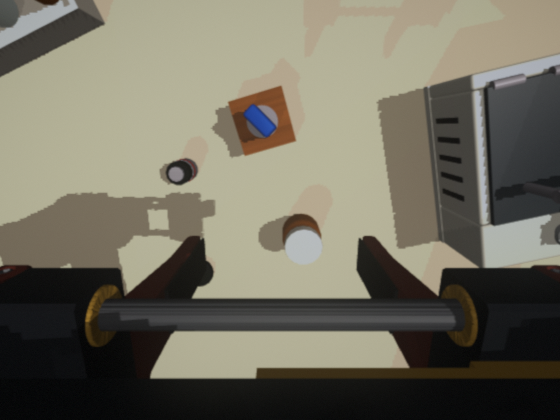

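```bash
cat >> h.py <<'E'
def keyfit(s,d,z=0.092):
    W=cloud(d,s); hsv=cv2.cvtColor(d['frame'],cv2.COLOR_RGB2HSV); m=cv2.inRange(hsv,(105,120,40),(130,255,255))
    n,L,st,ce=cv2.connectedComponentsWithStats(m); i=1+np.argmax(st[1:,4]); v,u=np.nonzero(L==i)
    print('blue',st[i],'topz',np.nanpercentile(W[v,u,2],[5,50,95]).round(4))
    k=abs(W[v,u,2]-z)<0.006
    P=W[v[k],u[k]]; P2=ray(d,s,u[k].astype(float),v[k].astype(float),z)
    box=cv2.minAreaRect(np.float32(P2[:,:2]*1000)); print('rect',box)
    c,a,e=axisang(P2); print('top c',c.round(4),'ang',a.round(1),'sizes',(e*3.46).round(4),'n',len(P)); return c,a
E
python3 - <<'E'
from h import *
s,d=load('w2.npz'); keyfit(s,d)
W=cloud(d,s)
# stand top
m=(abs(W[...,2]-0.041)<0.004)&(W[...,0]>.52)&(W[...,0]<.68)&(W[...,1]>.2)&(W[...,1]<.34)
P=W[m]; b=cv2.minAreaRect(np.float32(P[:,:2]*1000)); print('stand',b)
v,u=np.nonzero(m); Q=ray(d,s,u.astype(float),v.astype(float),.041);print(cv2.minAreaRect(np.float32(Q[:,:2]*1000)),np.median(P[:,2]))
im=cv2.imread('pics/w2.png')[75:170,200:310]; cv2.imwrite('pics/w2c.png',cv2.resize(im,None,fx=5,fy=5,interpolation=cv2.INTER_CUBIC))
E
```

```text
blue [244 105  32  32 493] topz [0.0902 0.0925 0.0938]
rect ((606.7763671875, 268.4941101074219), (32.614749908447266, 14.086627960205078), 45.387882232666016)
top c [0.6068 0.2687 0.092 ] ang 44.7 sizes [0.0143 0.0322] n 483
stand ((606.390380859375, 269.65130615234375), (64.14817810058594, 64.0551986694336), 15.866912841796875)
((606.3378295898438, 269.634521484375), (64.10433959960938, 64.0925064086914), 15.910232543945312) 0.041752276418608514
```

View pics/w2c.png

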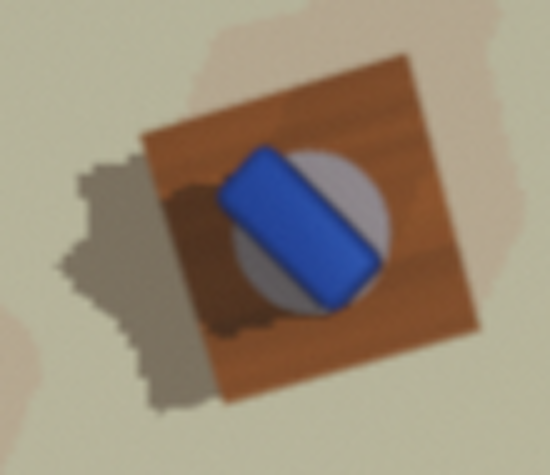

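Run:
```python
from h import *
a=np.radians(-45)
plan([.6066,.269,.063],[np.cos(a),np.sin(a),0])
```

```text
shift [ 0.1948  0.0769 -0.0227] turn [-7.875e-01  2.000e-04  3.000e-04] deg 45.1
shift [ 0.1948  0.0769 -0.0227] turn [ 2.3541e+00  4.0000e-04 -3.0000e-04] deg 134.9
```

```bash
python3 -m jog '[[[0.03,0.03,-0.01],[-0.12,0,0],0.9],[[0.06,0.06,-0.018],[-0.24,0,0],0.8],[[0.08,0.077,-0.0227],[-0.36,0,0],0.7],[[0.08,0.077,-0.0227],[-0.48,0,0],0.7],[[0.08,0.077,-0.0227],[-0.6,0,0],0.6],[[0.09,0.077,-0.0227],[-0.72,0,0],0.6],[[0.09,0.077,-0.0227],[-0.7875,0,0],0.6],[[0.09,0.077,-0.0227],[-0.7875,0,0],0.6]]'
python3 - <<'E'
from h import *
s,d=snap('wrist','w3.png');keyfit(s,d)
a=np.radians(-45); plan([.6066,.269,.063],[np.cos(a),np.sin(a),0]); print(s['position'],s['joint_pos'].round(2))
E
```

```text
t: 4.43
position: [0.6067, 0.269, 0.1677]
tool_rot: [-1.816, 1.57, -2.599]
contact_force: [-0.6, -0.4, 1.2]
opening: 0.0529
blue [271 189  19  49 890] topz [0.0661 0.0923 0.0935]
rect ((607.73828125, 270.21630859375), (32.78388977050781, 14.334644317626953), 45.107887268066406)
top c [0.6079 0.2703 0.092 ] ang 45.9 sizes [0.0147 0.033 ] n 758
shift [ 0.1051 -0.0005 -0.    ] turn [-0.0015  0.0001 -0.0001] deg 0.1
shift [ 0.1051 -0.0005 -0.    ] turn [ 3.1401e+00 -2.0000e-04 -2.0000e-04] deg 179.9
[0.60670014 0.26902805 0.16772631] [ 0.4   0.55  1.58 -0.    1.01  1.18]
```

View pics/w3.png

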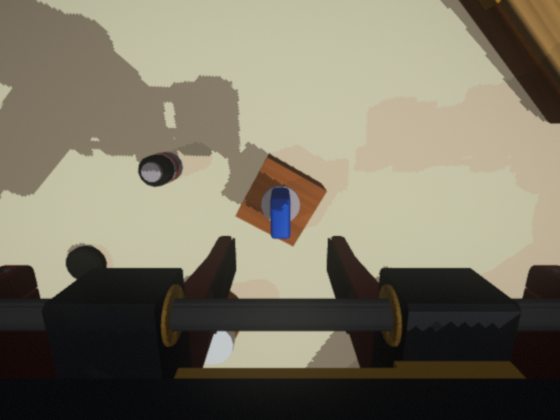

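```bash
python3 -m jog '[[[0.04,0.0005,0],[0,0,0],0.6],[[0.08,0.0005,0],[0,0,0],0.6],[[0.105,0.0005,0],[0,0,0],0.6],[[0.105,0.0005,0],[0,0,0],0.6],[[0.105,0.0005,0],[0,0,0],0.2],[[0.105,0.0005,0],[0,0,0],0],[[0.105,0.0005,0],[0,0,0],0],[[0.105,0.0005,0],[0,0,0],0],[[0.105,0.0005,0],[0,0,0],0],[[0.105,0.0005,0],[0,0,0],0]]' 30
python3 - <<'E'
from h import *
s,d=snap('wrist','w4.png');keyfit(s,d)
E
```

```text
t: 5.32
position: [0.6076, 0.2715, 0.0639]
tool_rot: [1.185, 1.569, 0.401]
contact_force: [0.3, -1.0, -0.1]
opening: 0.0161
blue [ 264  228   36   71 2306] topz [0.0583 0.0917 0.0934]
rect ((612.2546997070312, 274.8810729980469), (22.98428726196289, 15.658722877502441), 45.972347259521484)
top c [0.6124 0.2748 0.092 ] ang 50.0 sizes [0.0153 0.0226] n 1570
```

View pics/w4.png

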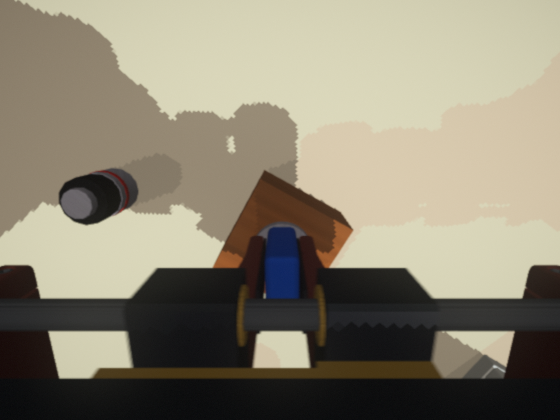

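```bash
python3 -m jog '[[[-0.04,0,0],[0,0,0],0],[[-0.08,0,0],[0,0,0],0],[[-0.12,0,0],[0,0,0],0],[[-0.16,0,0],[0,0,0],0],[[-0.18,0,0],[0,0,0],0],[[-0.18,0,0],[0,0,0],0]]'
python3 - <<'E'
from h import *
a=np.radians(-77)
plan([.4938,-.055,.235],[np.cos(a),np.sin(a),0]); print(manip.sense()['position'])
E
```

```text
t: 5.87
position: [0.6097, 0.2725, 0.2493]
tool_rot: [1.189, 1.561, 0.406]
contact_force: [0.1, 0.1, 0.1]
opening: 0.0162
shift [ 0.0118 -0.3139  0.1489] turn [ 0.5604  0.001  -0.0103] deg 32.1
shift [ 0.0118 -0.3139  0.1489] turn [-2.5811e+00  1.3600e-02  1.4000e-03] deg 147.9
[0.60973579 0.27246443 0.24925282]
```

```bash
python3 -m jog '[[[0,-0.03,0.014],[0.12,0,0],0],[[0,-0.07,0.03],[0.24,0,0],0],[[0,-0.11,0.05],[0.36,0,0],0],[[0,-0.15,0.07],[0.48,0,0],0],[[0.005,-0.19,0.09],[0.56,0,0],0],[[0.005,-0.23,0.11],[0.56,0,0],0],[[0.005,-0.27,0.13],[0.56,0,0],0],[[0.01,-0.313,0.149],[0.56,0,0],0],[[0.01,-0.313,0.149],[0.56,0,0],0],[[0.01,-0.313,0.149],[0.56,0,0],0]]'
python3 - <<'E'
from h import *
s,d=snap('wrist','w5.png')
a=np.radians(-77)
plan([.4938,-.055,.235],[np.cos(a),np.sin(a),0]); print(s['position'],s['tool_rot'],s['joint_pos'].round(2))
W=cloud(d,s)
m=(abs(W[...,2]-0.122)<.004);print(m.sum())
clipfit(s,d)
E
```

```text
t: 6.7
position: [0.4888, -0.0588, 0.2311]
tool_rot: [-1.695, 1.567, -3.042]
contact_force: [-0.0, 0.5, -1.1]
opening: 0.0158
shift [-0.0035  0.0042 -0.0014] turn [-0.0033 -0.0009  0.0023] deg 0.2
shift [-0.0035  0.0042 -0.0014] turn [3.1383e+00 3.6000e-03 1.4000e-03] deg 179.8
[ 0.48884113 -0.05881777  0.23110169] [-1.69469066  1.5671335  -3.04202275] [-0.14  0.23  1.92 -0.    0.99  1.2 ]
471
brass [  0   0  23  39 723] [0.5882 0.1756 0.122 ] ang 3.2 [0.0043 0.0075] depth z 0.0415
brass [ 25 138  34  41 418] [0.4916 0.1451 0.122 ] ang 34.8 [0.0043 0.0099] depth z 0.0389
brass [266 189   7  25 141] [ 0.4931 -0.0481  0.122 ] ang 14.5 [0.0015 0.0065] depth z 0.1226
brass [281 189   6  25 146] [ 0.4962 -0.0604  0.122 ] ang 13.4 [0.0015 0.0065] depth z 0.1227
brass [240 287   9  51 249] [ 0.3759 -0.0472  0.122 ] ang 7.4 [0.0016 0.0158] depth z 0.3201
brass [318 302   4  36  87] [ 0.3855 -0.1223  0.122 ] ang 15.2 [0.0008 0.0112] depth z 0.3214
```

View pics/w5.png

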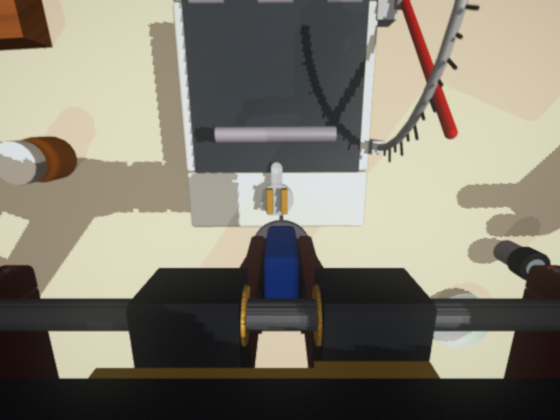

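Run:
```python
import cv2,numpy as np
im=cv2.imread('pics/w5.png'); c=im[150:250,230:340]; 
cv2.imwrite('pics/w5c.png',cv2.resize(c,None,fx=6,fy=6,interpolation=cv2.INTER_CUBIC))
from h import *
s,d=load('w5.npz'); W=cloud(d,s)
print(W[208:232:2,282].round(3)); print(np.round(W[214:222,276:290,2],3))
```

```text
[[ 0.49  -0.06   0.123]
 [ 0.488 -0.061  0.122]
 [ 0.486 -0.061  0.123]
 [ 0.484 -0.062  0.123]
 [ 0.497 -0.059  0.173]
 [ 0.497 -0.059  0.177]
 [ 0.506 -0.056  0.211]
 [ 0.506 -0.056  0.214]
 [ 0.504 -0.057  0.214]
 [ 0.504 -0.057  0.217]
 [ 0.505 -0.057  0.221]
 [ 0.505 -0.057  0.225]]
[[0.113 0.114 0.114 0.115 0.114 0.122 0.123 0.124 0.122 0.123 0.122 0.121
  0.099 0.1  ]
 [0.113 0.114 0.114 0.172 0.172 0.171 0.171 0.102 0.101 0.1   0.1   0.1
  0.1   0.103]
 [0.101 0.101 0.101 0.173 0.174 0.173 0.173 0.101 0.101 0.101 0.1   0.103
  0.101 0.101]
 [0.101 0.101 0.102 0.176 0.176 0.176 0.175 0.1   0.101 0.101 0.101 0.1
  0.1   0.1  ]
 [0.101 0.101 0.101 0.178 0.178 0.178 0.177 0.101 0.099 0.1   0.102 0.101
  0.101 0.1  ]
 [0.101 0.1   0.101 0.181 0.179 0.179 0.181 0.1   0.101 0.1   0.101 0.1
  0.1   0.101]
 [0.21  0.209 0.209 0.209 0.21  0.209 0.211 0.21  0.21  0.21  0.101 0.102
  0.101 0.102]
 [0.211 0.211 0.212 0.211 0.211 0.212 0.213 0.211 0.211 0.212 0.211 0.211
  0.211 0.209]]
```

View pics/w5c.png

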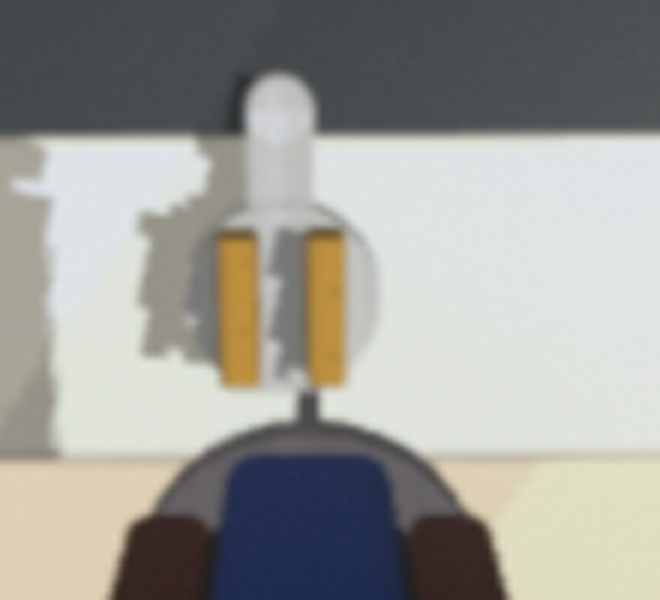

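```bash
cat >> h.py <<'E'
def tipfit(s,d,u,v,ztip):
    M=T(s); P=ray(d,s,[u],[v],ztip)[0]; tip=P-0.009*M[:3,1]*[1,1,0]; 
    print('blade front',P.round(4),'tip',tip.round(4),'TCP',M[:3,3].round(4),'tip in tool',(M[:3,:3].T@(tip-M[:3,3])).round(4)); return tip
E
python3 - <<'E'
from h import *
s,d=load('w5.npz'); t=tipfit(s,d,280.6,214.8,.1705)
R=T(s)[:3,:3]; print('to slot, tool axes',(R.T@(np.array([.49465,-.05425,.115])-t)).round(4)); s=manip.sense(); print(s['position'],s['contact_force'])
E
```

```text
blade front [ 0.4972 -0.0575  0.1705] tip [ 0.4884 -0.0595  0.1705] TCP [ 0.4888 -0.0588  0.2311] tip in tool [ 0.0606 -0.0004  0.0006]
to slot, tool axes [ 0.0555  0.0075 -0.0037]
[ 0.49001705 -0.05727767  0.23147154] [-0.04401254 -0.15597403 -0.28321614]
```

```bash
python3 -m jog '[[[0.01,0.005,-0.001],[0,0,0],0],[[0.03,0.005,-0.001],[0,0,0],0],[[0.03,0.005,-0.001],[0,0,0],0],[[0.03,0.005,-0.001],[0,0,0],0],[[0.03,0.005,-0.001],[0,0,0],0]]'
python3 - <<'E'
from h import *
s,d=snap('wrist','w6.png'); print(s['position'],s['tool_rot']); plan([.4947,-.0543,.2],[np.cos(np.radians(-77)),np.sin(np.radians(-77)),0])
clipfit(s,d,win=(240,120,320,230)); W=cloud(d,s); print(np.round(W[205:226,276:290,2],3)); print(manip.sense()['position'])
c=cv2.cvtColor(d['frame'],cv2.COLOR_RGB2BGR)[150:250,230:340]; 
cv2.imwrite('pics/w6c.png',cv2.resize(c,None,fx=6,fy=6,interpolation=cv2.INTER_CUBIC))
E
```

```text
t: 7.17
position: [0.4967, -0.0526, 0.2025]
tool_rot: [-2.038, 1.57, 2.903]
contact_force: [0.4, 0.1, -0.7]
opening: 0.0158
[ 0.49669283 -0.05263801  0.20251335] [-2.03827978  1.57010635  2.9028494 ]
shift [ 0.0029 -0.0025  0.0009] turn [ 0.0017  0.     -0.0003] deg 0.1
shift [ 0.0029 -0.0025  0.0009] turn [-3.1399e+00  5.0000e-04  1.0000e-04] deg 179.9
brass [271 208   6  13  77] [ 0.4989 -0.0469  0.122 ] ang 11.6 [0.0014 0.0031] depth z 0.1226
brass [287 208   7  14  90] [ 0.5016 -0.0598  0.122 ] ang 17.8 [0.0016 0.0032] depth z 0.1224
[[0.114 0.113 0.114 0.115 0.114 0.114 0.115 0.114 0.114 0.112 0.114 0.115
  0.113 0.114]
 [0.115 0.114 0.113 0.114 0.114 0.114 0.113 0.113 0.114 0.114 0.113 0.113
  0.113 0.114]
 [0.116 0.114 0.113 0.114 0.113 0.114 0.112 0.113 0.114 0.113 0.116 0.117
  0.116 0.117]
 [0.12  0.114 0.115 0.115 0.113 0.114   nan 0.114 0.113 0.114 0.119 0.12
  0.12  0.12 ]
 [0.122 0.113 0.113 0.114 0.113 0.114 0.113 0.114 0.114 0.112 0.123 0.122
  0.122 0.122]
 [0.123 0.114 0.113 0.114 0.113 0.114 0.113 0.114 0.114 0.114 0.123 0.123
  0.122 0.123]
 [0.123 0.114 0.115 0.1
[... 650 characters left out ...]
0.113   nan 0.123 0.123
  0.122 0.123]
 [0.123 0.114 0.114 0.152 0.151 0.152 0.152 0.114 0.113 0.113 0.122 0.123
  0.122 0.122]
 [0.18  0.181 0.181 0.181 0.182 0.182 0.181 0.181 0.182 0.181 0.123 0.123
  0.123 0.123]
 [0.183 0.181 0.183 0.182 0.183 0.182 0.183 0.183 0.183 0.182 0.182 0.182
  0.181 0.18 ]
 [0.184 0.185 0.185 0.185 0.186 0.185 0.184 0.185 0.185 0.185 0.184 0.183
  0.183 0.182]
 [0.186 0.185 0.186 0.186 0.186 0.186 0.185 0.185 0.185 0.185 0.184 0.186
  0.185 0.184]
 [0.185 0.185 0.186 0.185 0.185 0.185 0.185 0.185 0.185 0.185 0.185 0.186
  0.186 0.185]
 [0.185 0.185 0.184 0.186 0.185 0.185 0.185 0.186 0.186 0.185 0.186 0.185
  0.186 0.185]]
[ 0.49692617 -0.0528272   0.2029489 ]
```

View pics/w6c.png

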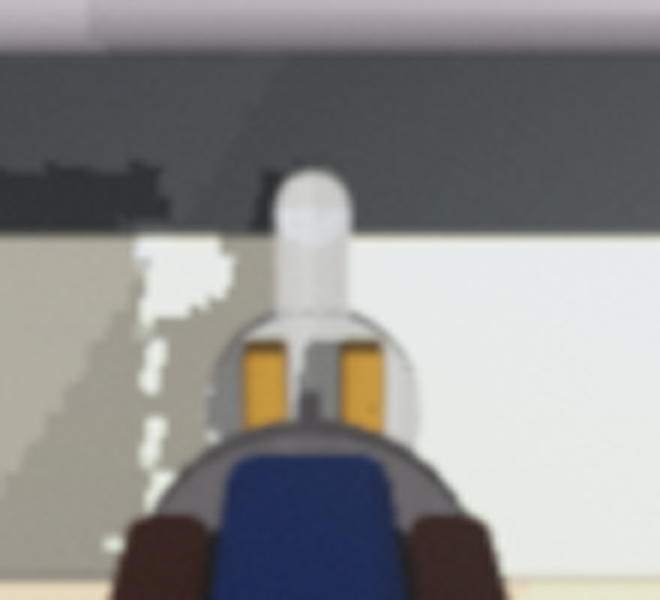

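Run:
```python
from h import *
s,d=load('w6.npz'); R=T(s)[:3,:3]
t=tipfit(s,d,280.6,214.8,.1415)
f=ray(d,s,[281.2],[207.8],.122)[0]; c=f-0.0115*R[:,1]; print('slot c',c.round(4)); c[2]=.1145
print('need tool',(R.T@(c-t)).round(4)); print(manip.sense()['position'])
```

```text
blade front [ 0.5051 -0.0513  0.1415] tip [ 0.4963 -0.0533  0.1415] TCP [ 0.4967 -0.0526  0.2025] tip in tool [ 0.061  -0.0005  0.0006]
slot c [ 0.494  -0.0543  0.122 ]
need tool [ 0.027  -0.0024  0.0005]
[ 0.49692617 -0.0528272   0.2029489 ]
```

```bash
python3 -m jog '[[[0.005,-0.0024,0.0004],[0,0,0],0],[[0.01,-0.0024,0.0004],[0,0,0],0],[[0.015,-0.0024,0.0004],[0,0,0],0],[[0.021,-0.0024,0.0004],[0,0,0],0],[[0.0275,-0.0024,0.0004],[0,0,0],0],[[0.0275,-0.0024,0.0004],[0,0,0],0],[[0.0275,-0.0024,0.0004],[0,0,0],0]]'
python3 - <<'E'
from h import *
s,d=snap('wrist','w7.png'); print(s['position'],s['tool_rot'],s['contact_force'],s['opening'])
c=cv2.cvtColor(d['frame'],cv2.COLOR_RGB2BGR)[130:290,190:380]; 
cv2.imwrite('pics/w7c.png',cv2.resize(c,None,fx=4,fy=3.5,interpolation=cv2.INTER_CUBIC))
W=cloud(d,s); print(W[222:250:2,282].round(4))
E
```

```text
t: 7.8
position: [0.4939, -0.0545, 0.1747]
tool_rot: [-1.961, 1.57, 2.979]
contact_force: [-0.1, -0.5, -0.2]
opening: 0.0155
[ 0.49387371 -0.05453262  0.17472939] [-1.96093617  1.56984414  2.97858307] [-0.0600811  -0.46904673 -0.22940348] 0.01553733754125973
[[ 0.5106 -0.0522  0.1571]
 [ 0.5095 -0.0524  0.1574]
 [ 0.5096 -0.0524  0.1614]
 [ 0.5096 -0.0524  0.1649]
 [ 0.5092 -0.0524  0.1674]
 [ 0.5093 -0.0524  0.171 ]
 [ 0.5096 -0.0523  0.1748]
 [ 0.5092 -0.0524  0.1768]
 [ 0.5094 -0.0523  0.1804]
 [ 0.5093 -0.0523  0.183 ]
 [ 0.5089 -0.0525  0.1845]
 [ 0.5088 -0.0525  0.187 ]
 [ 0.5091 -0.0524  0.1902]
 [ 0.509  -0.0524  0.1925]]
```

View pics/w7c.png

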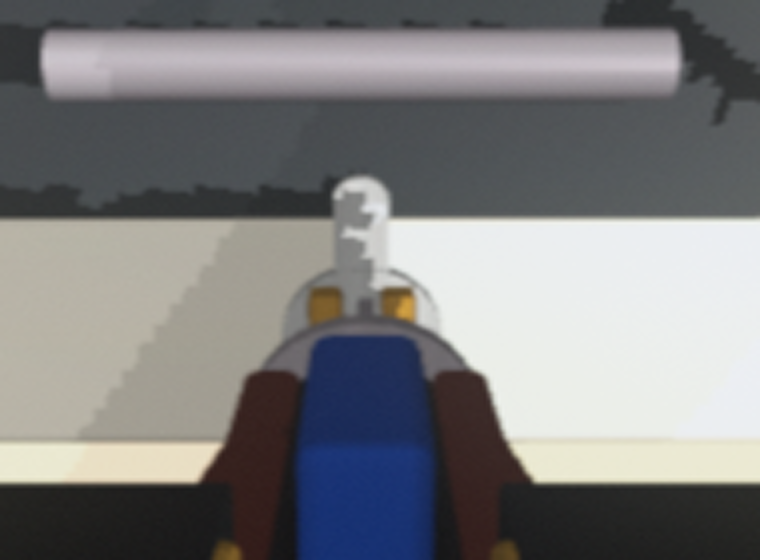

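```bash
python3 -m jog '[[[0,0,0],[-0.11,0,0],0],[[0,0,0],[-0.22,0,0],0],[[0,0,0],[-0.33,0,0],0],[[0,0,0],[-0.44,0,0],0],[[0,0,0],[-0.55,0,0],0],[[0,0,0],[-0.66,0,0],0],[[0,0,0],[-0.77,0,0],0],[[0,0,0],[-0.88,0,0],0],[[0,0,0],[-0.99,0,0],0],[[0,0,0],[-1.1,0,0],0]]' 40
python3 -m jog '[[[0,0,0],[-0.1,0,0],0],[[0,0,0],[-0.2,0,0],0],[[0,0,0],[-0.3,0,0],0],[[0,0,0],[-0.3,0,0],0],[[0,0,0],[-0.3,0,0],0]]'
python3 - <<'E'
from h import *
s,d=snap('wrist','w8.png'); print(s['position'],s['tool_rot'],s['contact_force'],s['wrist_torque'],s['opening'],s['joint_pos'].round(2)); z=T(s)[:3,2]; print(np.degrees(np.arctan2(z[1],z[0])))
s,d=snap('scene','s8.png')
c=cv2.cvtColor(d['frame'],cv2.COLOR_RGB2BGR)[130:310,150:400]; 
cv2.imwrite('pics/s8c.png',cv2.resize(c,None,fx=3.2,fy=3.2,interpolation=cv2.INTER_CUBIC))
E
```

```text
t: 8.68
position: [0.4937, -0.0542, 0.1752]
tool_rot: [2.731, 1.57, 2.493]
contact_force: [-0.7, 1.7, 0.5]
opening: 0.0156
t: 9.1
position: [0.4938, -0.0544, 0.1751]
tool_rot: [2.79, 1.57, 2.844]
contact_force: [-1.2, 1.2, -0.7]
opening: 0.0159
[ 0.49375999 -0.054385    0.17514851] [2.79016983 1.570031   2.84367771] [-1.16116058  1.19042452 -0.68385533] [ 0.18993176  0.0900949  -0.02853077] 0.015892461224597886 [-0.13  0.32  1.95  0.    0.87 -0.19]
3.065781037064117
```

View pics/w8.png

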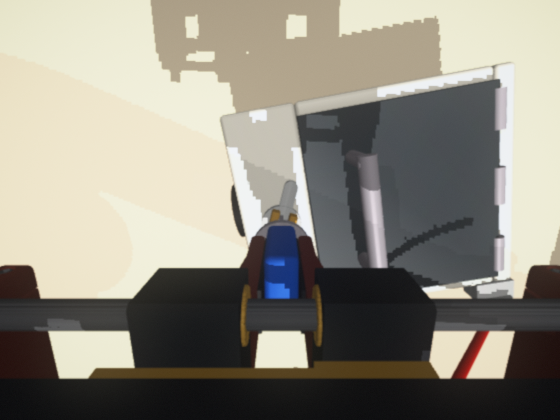

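View pics/s8c.png

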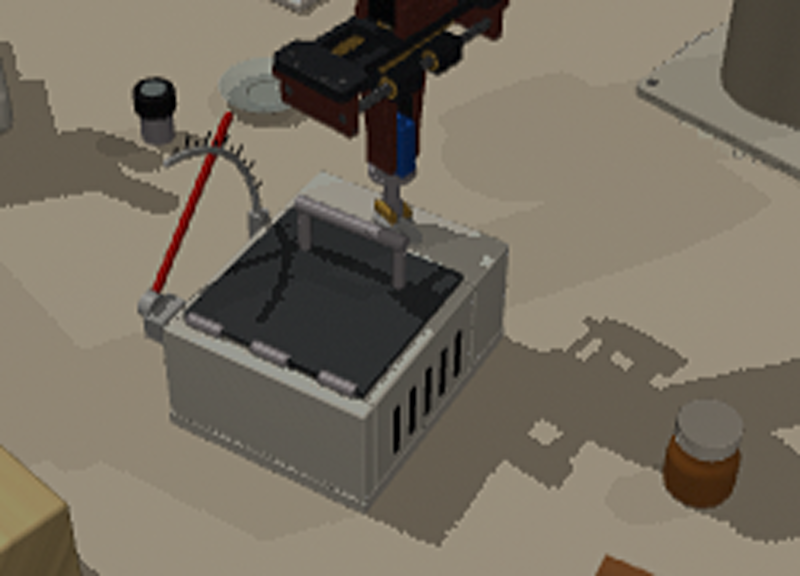

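Run:
```python
from h import *
s,d=load('w8.npz'); W=cloud(d,s)
c=cv2.cvtColor(d['frame'],cv2.COLOR_RGB2BGR)[160:240,240:340]; cv2.imwrite('pics/w8c.png',cv2.resize(c,None,fx=7,fy=7,interpolation=cv2.INTER_CUBIC))
print(W[175:215:3,284:296:2,2].round(3))
```

```text
[[0.101 0.1   0.1   0.1   0.1   0.101]
 [0.102 0.101 0.101 0.101 0.1   0.1  ]
 [0.1   0.101 0.112 0.113 0.113 0.102]
 [0.111 0.114 0.114 0.113 0.113 0.112]
 [0.113 0.113 0.112 0.113 0.113 0.114]
 [0.113 0.112 0.114 0.114 0.113 0.113]
 [0.113 0.114 0.112 0.112 0.114 0.113]
 [0.113 0.114 0.113 0.112 0.113 0.112]
 [0.113 0.113 0.114 0.114 0.114 0.113]
 [0.113 0.113 0.114 0.113 0.113 0.101]
 [0.113 0.113 0.113 0.114 0.113 0.101]
 [0.113 0.113 0.113 0.112 0.11  0.101]
 [0.114 0.113 0.114 0.114 0.112 0.112]
 [0.114 0.113 0.115 0.117 0.117 0.115]]
```

View pics/w8c.png

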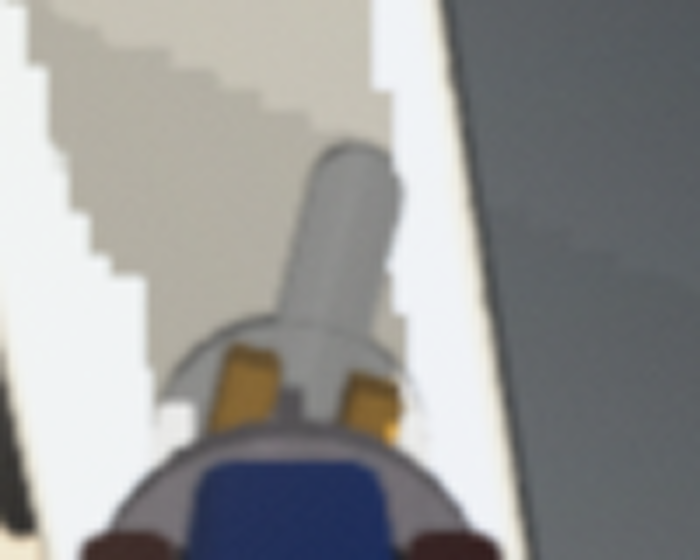

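```bash
python3 -m jog '[[[0,0,0],[0.1,0,0],0],[[0,0,0],[0.2,0,0],0],[[-0.01,0,0],[0.2,0,0],0],[[-0.03,0,0],[0.2,0,0],0],[[-0.06,0,0],[0.2,0,0],0],[[-0.07,0,0],[0.2,0,0],0],[[-0.07,0,0],[0.2,0,0],0]]'
python3 - <<'E'
from h import *
a=np.radians(-45);s=manip.sense(); print(s['position'],s['opening'])
plan([.607,.270,.2],[np.cos(a),np.sin(a),0])
E
```

```text
t: 9.78
position: [0.4962, -0.0549, 0.2484]
tool_rot: [-0.008, 1.564, -0.15]
contact_force: [0.5, -0.6, -1.3]
opening: 0.0159
[ 0.49616775 -0.05486662  0.24838453] 0.01588707586917107
shift [0.0488 0.3373 0.0633] turn [ 0.6431  0.0064 -0.0021] deg 36.8
shift [0.0488 0.3373 0.0633] turn [-2.4985  0.0027  0.0083] deg 143.2
```

```bash
python3 -m jog '[[[0,0.03,0.005],[0,0,0],0],[[0,0.07,0.013],[0.1,0,0],0],[[0,0.11,0.02],[0.2,0,0],0],[[0,0.15,0.028],[0.3,0,0],0],[[0,0.19,0.036],[0.4,0,0],0],[[0.01,0.23,0.043],[0.5,0,0],0],[[0.02,0.27,0.051],[0.6,0,0],0],[[0.035,0.31,0.058],[0.643,0.006,-0.002],0],[[0.049,0.337,0.063],[0.643,0.006,-0.002],0],[[0.049,0.337,0.063],[0.643,0.006,-0.002],0]]'
python3 -m jog '[[[0,0,0],[0,0,0],0],[[0,0,0],[0,0,0],0]]'
python3 - <<'E'
from h import *
s,d=snap('wrist','w9.png'); print(s['position'],s['tool_rot'])
a=np.radians(-45);plan([.607,.270,.13],[np.cos(a),np.sin(a),0])
W=cloud(d,s)
m=(abs(W[...,2]-0.0415)<0.003)&(W[...,0]>.52)&(W[...,0]<.68)&(W[...,1]>.2)&(W[...,1]<.34)
v,u=np.nonzero(m); Q=ray(d,s,u.astype(float),v.astype(float),.041);print(cv2.minAreaRect(np.float32(Q[:,:2]*1000)))
E
```

```text
t: 10.62
position: [0.6038, 0.2743, 0.1913]
tool_rot: [-2.391, 1.561, 3.11]
contact_force: [-1.0, -0.5, -1.5]
opening: 0.0158
t: 10.78
position: [0.6039, 0.2694, 0.195]
tool_rot: [-2.322, 1.563, -3.107]
contact_force: [0.5, 0.2, -0.4]
opening: 0.0158
[0.60390321 0.26936347 0.19503693] [-2.32169154  1.56283275 -3.10725411]
shift [0.0658 0.003  0.0016] turn [-0.0011 -0.005   0.0047] deg 0.4
shift [0.0658 0.003  0.0016] turn [3.1404 0.0074 0.0079] deg 179.9
((606.138916015625, 269.1457214355469), (64.52143859863281, 64.13441467285156), 15.857060432434082)
```

View pics/w9.png

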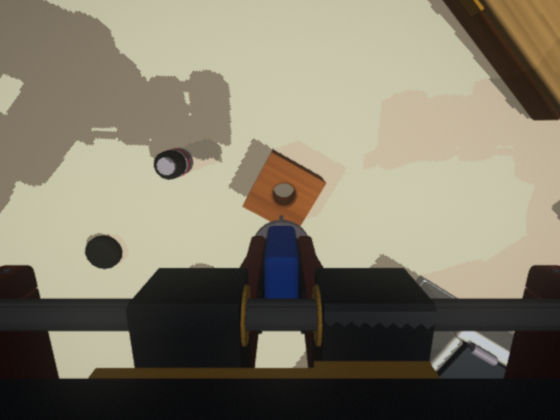

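```bash
python3 -m jog '[[[0.03,0.002,0.001],[0,-0.005,0.005],0],[[0.06,0.002,0.001],[0,-0.005,0.005],0],[[0.076,0.002,0.001],[0,-0.005,0.005],0],[[0.076,0.002,0.001],[0,-0.005,0.005],0],[[0.076,0.002,0.001],[0,-0.005,0.005],0],[[0.076,0.002,0.001],[0,-0.005,0.005],0]]'
python3 - <<'E'
from h import *
s,d=snap('wrist','w10.png'); print(s['position'],s['tool_rot'])
a=np.radians(-45);plan([.6064,.2695,.064],[np.cos(a),np.sin(a),0])
W=cloud(d,s)
m=(abs(W[...,2]-0.0415)<0.003)&(W[...,0]>.52)&(W[...,0]<.68)&(W[...,1]>.2)&(W[...,1]<.34)
v,u=np.nonzero(m); Q=ray(d,s,u.astype(float),v.astype(float),.041);print(cv2.minAreaRect(np.float32(Q[:,:2]*1000)))
c=cv2.cvtColor(d['frame'],cv2.COLOR_RGB2BGR)[150:290,190:380]; cv2.imwrite('pics/w10c.png',cv2.resize(c,None,fx=4,fy=4,interpolation=cv2.INTER_CUBIC))
E
```

```text
t: 11.33
position: [0.6074, 0.2703, 0.122]
tool_rot: [1.297, 1.567, 0.509]
contact_force: [0.4, 0.2, -0.4]
opening: 0.0157
[0.60738604 0.27034764 0.12203352] [1.29674424 1.56706879 0.50930243]
shift [ 0.0583 -0.0019 -0.0001] turn [-0.0018  0.0013 -0.0043] deg 0.3
shift [ 0.0583 -0.0019 -0.0001] turn [ 3.1398e+00 -6.7000e-03 -2.0000e-03] deg 179.9
((606.2918090820312, 269.153076171875), (64.68476104736328, 64.23594665527344), 15.974102020263672)
```

View pics/w10c.png

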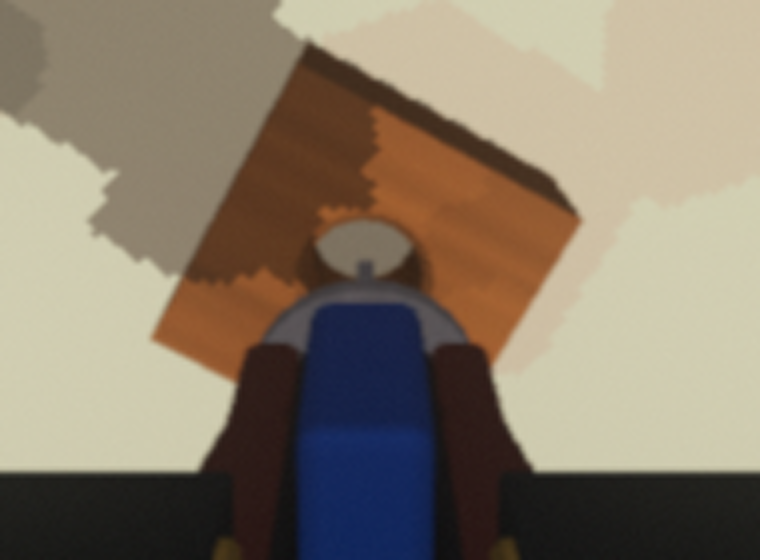

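```bash
python3 -m jog '[[[0.01,-0.0015,0],[0,0,0],0],[[0.02,-0.0015,0],[0,0,0],0],[[0.03,-0.0015,0],[0,0,0],0],[[0.04,-0.0015,0],[0,0,0],0],[[0.05,-0.0015,0],[0,0,0],0],[[0.056,-0.0015,0],[0,0,0],0],[[0.056,-0.0015,0],[0,0,0],0],[[0.056,-0.0015,0],[0,0,0],0]]'
python3 - <<'E'
from h import *
s,d=snap('wrist','w11.png'); print(s['position'],s['tool_rot'],s['contact_force']); W=cloud(d,s)
c=cv2.cvtColor(d['frame'],cv2.COLOR_RGB2BGR)[150:290,190:380]; cv2.imwrite('pics/w11c.png',cv2.resize(c,None,fx=4,fy=4,interpolation=cv2.INTER_CUBIC)); print(W[218:260:4,282].round(4))
E
```

```text
t: 12.05
position: [0.6051, 0.2698, 0.0634]
tool_rot: [1.895, 1.57, 1.109]
contact_force: [-1.1, 0.2, -0.7]
opening: 0.0158
[0.60513417 0.26983821 0.06343817] [1.89498717 1.57008259 1.10866429] [-1.08651509  0.19353379 -0.66043041]
[[0.6184 0.2813 0.0412]
 [0.6169 0.2798 0.0427]
 [0.616  0.2789 0.0465]
 [0.6166 0.2796 0.0561]
 [0.6164 0.2794 0.0617]
 [0.6167 0.2797 0.069 ]
 [0.6165 0.2796 0.0742]
 [0.6164 0.2795 0.0789]
 [0.6164 0.2795 0.0837]
 [0.6163 0.2794 0.0881]
 [0.6155 0.2787 0.0901]]
```

View pics/w11c.png

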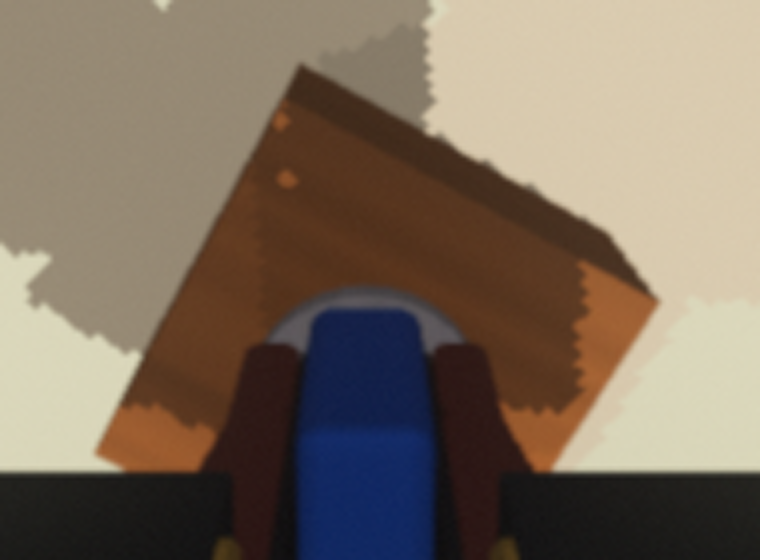

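```bash
python3 -m jog '[[[0,0,0],[0,0,0],0.3],[[0,0,0],[0,0,0],0.6],[[0,0,0],[0,0,0],0.6],[[0,0,0],[0,0,0],0.6],[[-0.03,0,0],[0,0,0],0.6],[[-0.07,0,0],[0,0,0],0.6],[[-0.11,0,0],[0,0,0],0.6],[[-0.15,0,0],[0,0,0],0.6],[[-0.19,0,0],[0,0,0],0.6]]'
python3 - <<'E'
from h import *
s,d=snap('wrist','w12.png'); keyfit(s,d); W=cloud(d,s)
a=np.radians(13.0); X=np.array([np.cos(a),np.sin(a),0]);Y=np.array([-X[1],X[0],0])
H=np.array([.4942,-.0547,0])+.079*X; hd=H-.02*X+[0,0,.146]; print('house',H,'handle',hd)
plan(hd+np.array([0,0,.15]),X)
E
```

```text
t: 12.85
position: [0.6048, 0.2694, 0.2561]
tool_rot: [1.577, 1.57, 0.791]
contact_force: [-0.0, -0.2, -0.3]
opening: 0.0527
blue [274 177  15  35 465] topz [0.071  0.0924 0.0937]
rect ((604.36083984375, 268.7452697753906), (33.945003509521484, 13.952042579650879), 45.21799850463867)
top c [0.6044 0.2684 0.092 ] ang 45.8 sizes [0.0144 0.0334] n 416
house [ 0.57117524 -0.03692887  0.        ] handle [ 0.55168783 -0.04142789  0.146     ]
shift [-0.0331 -0.2607  0.1812] turn [-1.0134  0.0111 -0.0096] deg 58.1
shift [-0.0331 -0.2607  0.1812] turn [ 2.1282 -0.0112 -0.013 ] deg 121.9
```

View pics/w12.png

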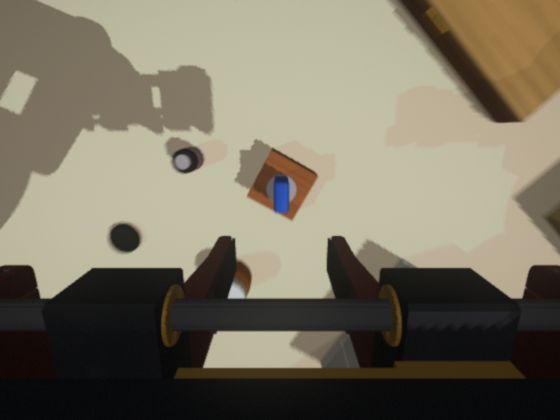

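```bash
python3 -m jog '[[[-0.02,-0.02,0.015],[-0.1,0,0],0.5],[[-0.03,-0.05,0.035],[-0.2,0,0],0.5],[[-0.03,-0.08,0.056],[-0.3,0,0],0.5],[[-0.03,-0.115,0.08],[-0.4,0,0],0.5],[[-0.03,-0.15,0.104],[-0.5,0,0],0.5],[[-0.03,-0.18,0.125],[-0.6,0,0],0.5],[[-0.03,-0.21,0.146],[-0.7,0,0],0.5],[[-0.03,-0.24,0.167],[-0.8,0,0],0.5],[[-0.03,-0.261,0.181],[-0.9,0,0],0.5],[[-0.03,-0.261,0.181],[-1.01,0.01,-0.01],0.5]]'
python3 -m jog '[[[0,0,0],[0,0,0],0.5],[[0,0,0],[0,0,0],0.5]]'
python3 - <<'E'
from h import *
s,d=snap('wrist','w13.png'); W=cloud(d,s); print(s['position'],s['joint_pos'].round(2))
a=np.radians(13.0); X=np.array([np.cos(a),np.sin(a),0]);Y=np.array([-X[1],X[0],0])
H=np.array([.4942,-.0547,0])+.079*X
hd=H-.02*X+[0,0,.146]
L=(W-H); lx=L@X; ly=L@Y; lz=L[...,2]
m=(lz>.135)&(lz<.16)&(abs(ly)<.06)&(abs(lx+.02)<.03); print('bar n',m.sum(),'x',np.nanpercentile(lx[m],[2,50,98]).round(4),'y',np.nanpercentile(ly[m],[1,99]).round(4),'topz',np.nanpercentile(lz[m],[50,99]).round(4))
plan(hd+np.array([0,0,-.008]),X)
def mark(s,d):
    W=cloud(d,s); hsv=cv2.cvtColor(d['frame'],cv2.COLOR_RGB2HSV); m=cv2.inRange(hsv,(0,150,60),(8,255,255))|cv2.inRange(hsv,(172,150,60),(180,255,255))
    L=W-H; lx=L@X; ly=L@Y; lz=L[...,2]
    k=(m>0)&(abs(ly+.102)<.012)&(lz>.09)&(lz<.26)&(lx>-.1)&(lx<.1)
    if k.sum()<20: print('few',k.sum());return
    x,z=.085-lx[k],lz[k]-.1; print('n',k.sum(),'ly',np.median(ly[k]).round(4),'ends',x.min().round(3),x.max().round(3),z.min().round(3),z.max().round(3))
    p=np.polyfit(x,z,1) ; c,e,_=0,0,0
    A=np.column_stack([x,z]); A0=A-A.mean(0); V=np.linalg.svd(A0)[2][0]; print('slope ang',np.arctan2(V[1]*np.sign(V[0]),abs(V[0])).round(4),'ang from hinge (median)',np.median(np.arctan2(z,x)[np.hypot(x,z)>.06]).round(4))
for f in('scene0','w5','s8','w8','w13'): 
    print(f); ss,dd=load(f+'.npz'); mark(ss,dd)
E
```

```text
t: 13.73
position: [0.5469, -0.047, 0.2839]
tool_rot: [-2.817, 1.558, -2.593]
contact_force: [-0.2, 0.3, -0.1]
opening: 0.0439
t: 13.9
position: [0.5483, -0.043, 0.2838]
tool_rot: [-2.888, 1.559, -2.668]
contact_force: [0.4, -0.4, 0.3]
opening: 0.0443
[ 0.54827289 -0.04299789  0.28382369] [-0.1   0.26  1.74 -0.01  1.15 -0.31]
bar n 1113 x [-0.0266 -0.0213 -0.0156] y [-0.0442  0.0446] topz [0.1517 0.1539]
shift [0.1457 0.0007 0.0052] turn [-0.0065 -0.0115  0.0029] deg 0.8
shift [0.1457 0.0007 0.0052] turn [3.135  0.0045 0.018 ] deg 179.6
scene0
n 152 ly -0.0983 ends 0.002 0.103 0.01 0.105
slope ang 0.7521 ang from hinge (median) 0.8162
w5
n 1277 ly -0.1 ends 0.005 0.105 0.012 0.107
slope ang 0.76 ang from hinge (median) 0.8108
s8
n 152 ly -0.0982 ends 0.003 0.102 0.009 0.104
slope ang 0.7552 ang from hinge (median) 0.8127
w8
n 569 ly -0.099 ends 0.028 0.072 0.035 0.073
slope ang 0.7475 ang from hinge (median) 0.8135
w13
few 0
```

View pics/w13.png

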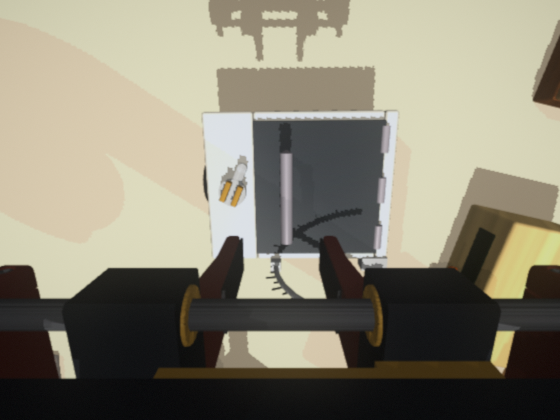

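```bash
python3 -m jog '[[[0.03,0.0005,0.004],[-0.006,-0.011,0.003],0.5],[[0.06,0.0005,0.004],[-0.006,-0.011,0.003],0.5],[[0.09,0.0005,0.004],[-0.006,-0.011,0.003],0.5],[[0.12,0.0005,0.004],[-0.006,-0.011,0.003],0.5],[[0.145,0.0005,0.004],[-0.006,-0.011,0.003],0.5],[[0.145,0.0005,0.004],[-0.006,-0.011,0.003],0.5],[[0.145,0.0005,0.004],[-0.006,-0.011,0.003],0.5]]'
python3 - <<'E'
from h import *
s,d=snap('wrist','w14.png'); print(s['position'],s['tool_rot'],s['contact_force'])
a=np.radians(13.0); X=np.array([np.cos(a),np.sin(a),0])
plan([.5512,-.0416,.138],X)
E
```

```text
t: 14.53
position: [0.5498, -0.0414, 0.138]
tool_rot: [2.877, 1.567, 3.106]
contact_force: [-0.2, 0.2, 0.3]
opening: 0.0442
[ 0.54976862 -0.0414267   0.13801331] [2.87694775 1.56720569 3.10606716] [-0.17918638  0.21254422  0.30042516]
shift [0.0014 0.     0.0003] turn [ 0.0024 -0.0007  0.    ] deg 0.1
shift [0.0014 0.     0.0003] turn [-3.1392e+00 -0.0000e+00 -1.1000e-03] deg 179.9
```

View pics/w14.png

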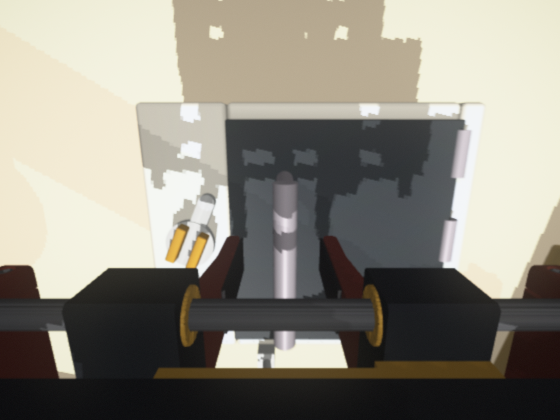

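```bash
python3 -m jog '[[[0,0,0],[0,0,0],0.2],[[0,0,0],[0,0,0],0],[[0,0,0],[0,0,0],0],[[0,0,0],[0,0,0],0],[[0,0,0],[0,0,0],0],[[0,0,0],[0,0,0],0]]' 25
python3 - <<'E'
from h import *
s=manip.sense();print(s['position'],s['opening'],s['contact_force'])
for th in np.array([.05,.1,.15,.2,.25,.3,.35,.4,.45,.5,.55,.6,.65,.7,.76]):
    a=th/2; p=.413+th; dx=105-114.6*np.cos(p)-8*np.sin(a); dz=114.6*np.sin(p)-46+8*(1-np.cos(a))
    print(th,'x',round(-dz/1000,4),'z',round(dx/1000,4),'turn y',a)
E
```

```text
t: 15.08
position: [0.5515, -0.0423, 0.1395]
tool_rot: [-0.274, 1.569, -0.045]
contact_force: [3.2, 1.1, 3.0]
opening: 0.0113
[ 0.55149538 -0.04225142  0.13951872] 0.011303202000811193 [3.17485352 1.10293778 3.00997664]
0.05 x -0.0052 z 0.0023 turn y 0.025
0.1 x -0.0103 z 0.0048 turn y 0.05
0.15 x -0.0152 z 0.0075 turn y 0.075
0.2 x -0.02 z 0.0105 turn y 0.1
0.25 x -0.0246 z 0.0137 turn y 0.125
0.3 x -0.0291 z 0.0171 turn y 0.15
0.35 x -0.0333 z 0.0208 turn y 0.175
0.4 x -0.0374 z 0.0246 turn y 0.2
0.45 x -0.0413 z 0.0287 turn y 0.225
0.5 x -0.0449 z 0.033 turn y 0.25
0.55 x -0.0484 z 0.0374 turn y 0.275
0.6 x -0.0516 z 0.042 turn y 0.3
0.65 x -0.0546 z 0.0467 turn y 0.325
0.7 x -0.0573 z 0.0516 turn y 0.35
0.76 x -0.0602 z 0.0576 turn y 0.38
```

Bar gripped (11 mm opening). Now I'll raise the door along the arc.

```bash
python3 -m jog '[[[-0.0052,0,0.0023],[0,0.025,0],0],[[-0.0103,0,0.0048],[0,0.05,0],0],[[-0.0152,0,0.0075],[0,0.075,0],0],[[-0.02,0,0.0105],[0,0.1,0],0],[[-0.0246,0,0.0137],[0,0.125,0],0],[[-0.0291,0,0.0171],[0,0.15,0],0],[[-0.0333,0,0.0208],[0,0.175,0],0],[[-0.0374,0,0.0246],[0,0.2,0],0],[[-0.0374,0,0.0246],[0,0.2,0],0]]'
python3 - <<'E'
from h import *
s,d=snap('wrist','w15.png'); print(s['position'],s['tool_rot'],s['contact_force'],s['wrist_torque'])
E
```

```text
t: 15.83
position: [0.5741, -0.037, 0.176]
tool_rot: [-3.141, 1.366, -2.911]
contact_force: [-4.2, -2.2, -1.8]
opening: 0.0112
[ 0.5741263  -0.03696179  0.17598891] [-3.14089856  1.36642411 -2.91118908] [-4.21925269 -2.1819068  -1.8467247 ] [-0.46086709  0.37063843  0.0438363 ]
```

View pics/w15.png

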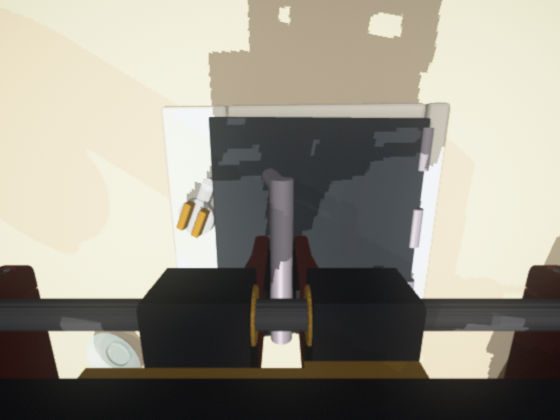

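Run:
```python
import numpy as np
def f(th):
    a=th/2; p=.413+th; return np.array([-(114.6*np.sin(p)-46+8*(1-np.cos(a))),105-114.6*np.cos(p)-8*np.sin(a)])
b=f(.4)
for th in[.45,.5,.55,.6,.65,.7,.76]:
    x,z=f(th)-b; c,s=np.cos(.2),np.sin(.2); print(th,round(x*c-z*s,1),round(x*s+z*c,1),th/2-.2)
```

```text
0.45 -4.6 3.2 0.024999999999999994
0.5 -9.0 6.7 0.04999999999999999
0.55 -13.3 10.3 0.07500000000000001
0.6 -17.3 14.2 0.09999999999999998
0.65 -21.2 18.2 0.125
0.7 -24.8 22.5 0.14999999999999997
0.76 -28.9 27.8 0.18
```

```bash
python3 -m jog '[[[-0.0046,0,0.0032],[0,0.025,0],0],[[-0.009,0,0.0067],[0,0.05,0],0],[[-0.0133,0,0.0103],[0,0.075,0],0],[[-0.0173,0,0.0142],[0,0.1,0],0],[[-0.0212,0,0.0182],[0,0.125,0],0],[[-0.0248,0,0.0225],[0,0.15,0],0],[[-0.0289,0,0.0278],[0,0.18,0],0],[[-0.0289,0,0.0278],[0,0.18,0],0],[[-0.0289,0,0.0278],[0,0.18,0],0]]'
cat >> h.py <<'E'
def angles(s,d):
    a=np.radians(13.0); X=np.array([np.cos(a),np.sin(a),0]);Y=np.array([-X[1],X[0],0]); H=np.array([.4942,-.0547,0])+.079*X
    W=cloud(d,s); hsv=cv2.cvtColor(d['frame'],cv2.COLOR_RGB2HSV); L=W-H; lx=L@X; ly=L@Y; lz=L[...,2]
    m=cv2.inRange(hsv,(0,150,60),(8,255,255))|cv2.inRange(hsv,(172,150,60),(180,255,255))
    k=(m>0)&(abs(ly+.102)<.012)&(lz>.09)&(lz<.26)&(lx>-.1)&(lx<.1)
    def ang(k,n):
        if k.sum()<20: print(n,'few',k.sum()); return
        A=np.column_stack([.085-lx[k],lz[k]-.1]); 
        for _ in range(3):
            c=np.median(A,0) if _==0 else A.mean(0); V=np.linalg.svd(A-A.mean(0))[2]; r=(A-A.mean(0))@V[1]; A=A[abs(r)<2.5*r.std()+.001]
        v=V[0]*np.sign(V[0,0]); print(n,len(A),'slope',np.arctan2(v[1],v[0]).round(4),'resid',r.std().round(4),'ext',A.min(0).round(3),A.max(0).round(3),'offset from hinge',(A.mean(0)@np.array([-v[1],v[0]])).round(4))
    ang(k,'mark')
    p=np.arctan2(lz-.1,.085-lx); rad=np.hypot(lz-.1,.085-lx)
    dark=hsv[...,2]<110
    ang((abs(ly)<.072)&(rad>.02)&(rad<.138)&(p>.5)&(p<1.05)&(abs(np.sin(p-.76)*rad)<.02)&dark,'door')
    b=(abs(ly)<.045)&(abs(rad-.1146)<.02)&(p>.9)&(p<1.6)&~dark; 
    if b.sum(): print('bar',b.sum(),np.median(p[b])-.413)
E
python3 - <<'E'
from h import *
for n in('wrist','scene','top'):
    s,d=snap(n,n[0]+'16.png'); print(n); angles(s,d)
print(s['position'],s['tool_rot'],s['contact_force'],s['opening'])
c=cv2.cvtColor(load('s16.npz')[1]['frame'],cv2.COLOR_RGB2BGR)[130:310,150:400]; 
cv2.imwrite('pics/s16c.png',cv2.resize(c,None,fx=3.2,fy=3.2,interpolation=cv2.INTER_CUBIC))
E
```

```text
t: 16.63
position: [0.6051, -0.0298, 0.1996]
tool_rot: [-3.141, 1.186, -2.912]
contact_force: [-6.8, -2.6, 6.5]
opening: 0.0115
wrist
mark 283 slope 0.7227 resid 0.0013 ext [0.052 0.055] [0.076 0.078] offset from hinge 0.0085
door 20821 slope 0.7225 resid 0.0006 ext [0.01  0.017] [0.1   0.097] offset from hinge 0.0061
bar 2047 0.7587201163309922
scene
mark 48 slope 0.7482 resid 0.0022 ext [0.003 0.01 ] [0.034 0.04 ] offset from hinge 0.0057
door 2215 slope 0.7234 resid 0.0018 ext [0.01  0.014] [0.102 0.098] offset from hinge 0.0056
top
mark 20 slope 0.7701 resid 0.0013 ext [0.008 0.012] [0.105 0.11 ] offset from hinge 0.0046
door 44 slope 0.714 resid 0.0014 ext [0.054 0.052] [0.102 0.095] offset from hinge 0.0067
[ 0.60482384 -0.02982397  0.19953214] [-3.14140763  1.18684729 -2.912147  ] [-5.92148268 -3.00585067  6.93655409] 0.011254210824390687
```

View pics/s16c.png

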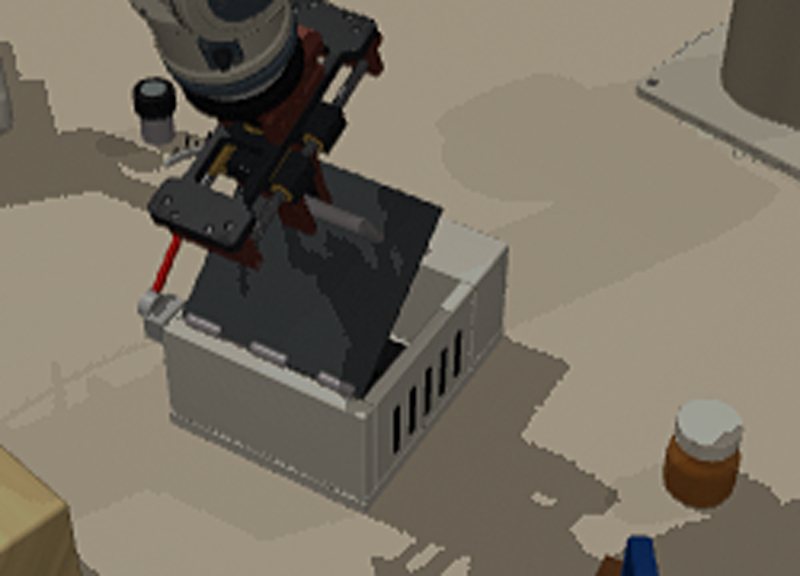

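View pics/w16.png

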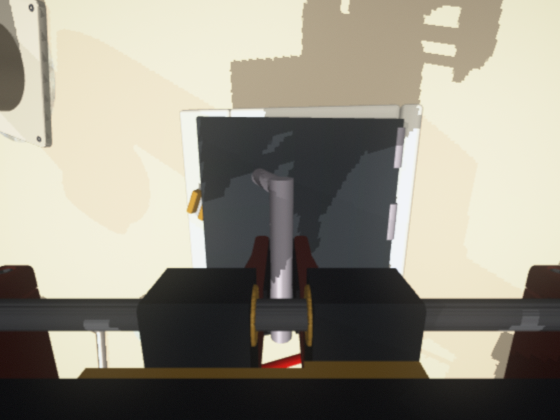

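```bash
python3 -m jog '[[[-0.0013,0,0.0013],[0,0.008,0],0],[[-0.0026,0,0.0026],[0,0.016,0],0],[[-0.0026,0,0.0026],[0,0.016,0],0],[[-0.0026,0,0.0026],[0,0.016,0],0],[[-0.0026,0,0.0026],[0,0.016,0],0],[[-0.0026,0,0.0026],[0,0.016,0],0]]'
python3 - <<'E'
from h import *
for n in('wrist','scene','top'):
    s,d=snap(n,n[0]+'17.png'); print(n); angles(s,d)
    for b in models.boxes_of(n,'key')[:1]: print('key',b)
print(s['position'],s['contact_force'],s['opening'],abs(s['joint_vel']).max())
print('early'); 
for f in('scene0','w5','s8','top0'): angles(*load(f+'.npz'))
c=cv2.cvtColor(load('s17.npz')[1]['frame'],cv2.COLOR_RGB2BGR)[150:360,180:440]; 
cv2.imwrite('pics/s17c.png',cv2.resize(c,None,fx=2.8,fy=2.8,interpolation=cv2.INTER_CUBIC))
E
```

```text
t: 17.28
position: [0.608, -0.0291, 0.2011]
tool_rot: [3.142, 1.171, -2.913]
contact_force: [-6.5, -2.4, 6.0]
opening: 0.0116
wrist
mark 331 slope 0.7544 resid 0.0013 ext [0.051 0.054] [0.075 0.078] offset from hinge 0.0059
door 20578 slope 0.7518 resid 0.0006 ext [0.01  0.017] [0.098 0.1  ] offset from hinge 0.006
bar 2071 0.7869442691956816
scene
mark 42 slope 0.774 resid 0.002 ext [0.002 0.011] [0.029 0.037] offset from hinge 0.0057
door 2197 slope 0.754 resid 0.0018 ext [0.01  0.014] [0.099 0.1  ] offset from hinge 0.0056
key {'rect': [340.6, 296.0, 353.5, 327.9], 'conf': 0.83}
top
mark 21 slope 0.766 resid 0.0012 ext [0.008 0.011] [0.106 0.107] offset from hinge 0.0049
door 53 slope 0.75 resid 0.0012 ext [0.041 0.047] [0.097 0.098] offset from hinge 0.0064
key {'rect': [191.0, 180.5, 201.3, 189.0], 'conf': 0.53}
[ 0.60793865 -0.0290939   0.20106211] [-5.04673522 -2.33611314  5.79617071] 0.011290368849623837 0.0012353975374417134
early
mark 151 slope 0.7525 resid 0.0019 ext [0.002 0.01 ] [0.103 0.105] offset from hinge 0.0061
door few 0
mark 1273 slope 0.7591 resid 0.0009 ext [0.005 0.012] [0.105 0.107] offset from hinge 0.0059
door few 0
mark 152 slope 0.7552 resid 0.0021 ext [0.003 0.009] [0.102 0.104] offset from hinge 0.006
door few 0
mark 21 slope 0.7655 resid 0.0012 ext [0.008 0.011] [0.105 0.107] offset from hinge 0.0052
door few 2
```

View pics/s17c.png

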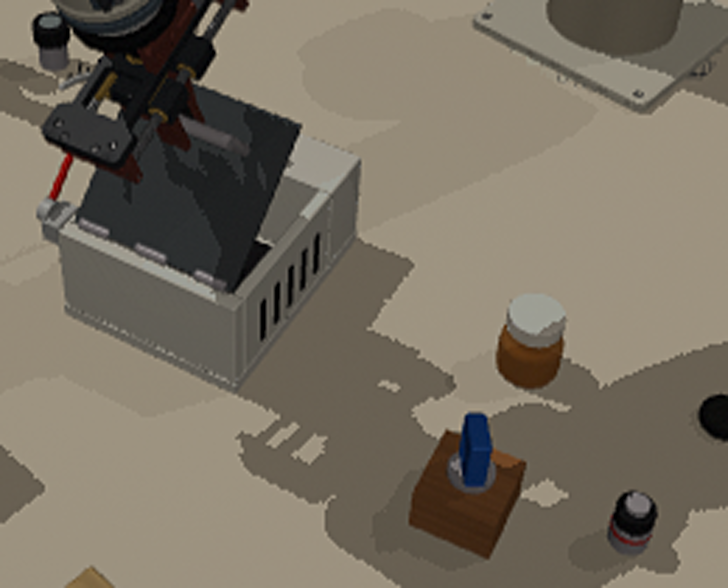

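The door slope is 0.752 and the pointer's is about 0.757. The picture shows the key upright in its stand at (475,450), the pointer not shifted, and the arm still.

```bash
python3 -m jog '[[[0,0,0],[0,0,0],0],[[0,0,0],[0,0,0],0],[[0,0,0],[0,0,0],0]]'
python3 -c "
from cell import order,manip
s=manip.sense(); print(s['t'],s['position'],s['contact_force'],s['opening'])
print(order.close_job())"
```

```text
t: 17.83
position: [0.6079, -0.0291, 0.2011]
tool_rot: [3.142, 1.171, -2.913]
contact_force: [-6.6, -2.6, 5.2]
opening: 0.0112
17.8333 [ 0.60794948 -0.02909377  0.20106704] [-6.60365457 -2.59644358  5.18344738] 0.011212230391769027
the job is handed in; nothing more can be done
None
```

I turned the clip clear with the key, put the key back in its stand, and raised the door parallel with the red pointer. I handed the job in at 17.8 s with the gripper still holding the bar. No verdict was reported, so these are my own last checks:

- **Clip:** the wrist picture put it at about 1.2 rad, its tongue well off the door. I turned it only with the key and saw no sign of the fingers touching it.
- **Key:** it stands upright in its hole and is let go. The collar top measured 46 mm above the bench, which matches resting on the stand.
- **Door against pointer:** the door slope read about 0.752 rad and the pointer about 0.757 rad, well inside the 0.08 rad limit. Different views put the pointer between 0.75 and 0.77 rad.
- **Pointer:** its slope read the same at the end as at the start (about 0.76 rad). At the end the gripper hid part of it from two of the cameras, so those readings come from part of the rod.
- **Grip:** the fingers are closed on the bar at 11 mm and the arm is still. The wrist force sensor read about 9 N, so the arm is pulling slightly against the hinge.
- **Other things on the bench:** none looked disturbed in the pictures, but I did not measure their positions again at the end.

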